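# Drop the flat torch cells into the used-battery box

## Task

Two flat cells are waiting in the chute of the used-battery box. Press the box's lever down with your fingertips until the lid is fully up and both cells have rolled in, then ease the lever back up so that the lid comes down gently and shuts without slamming, and take your hand away. Work the lid by the lever only: do not touch the lid or the cells, and leave the other things on the desk where they are.

Things in the scene. Friction and masses are not known exactly. Their poses are not given: they have to be found in the camera images.
- bin: Used-battery box of white sheet steel, bolted down: 200 deep (x) x 150 wide (y) x 205 mm high. Origin: centre of its underside; x points to its back (away from the robot, yaw up to 0.5), y to its left. A chute 66 mm wide inside, with side cheeks, juts 100 mm from the middle of its front (-x) and slopes 18 degrees down into the box; nothing of it is over 240 mm high. Box floor 17 mm up.
- lid: Flat grey lid on the box, 206 x 158 x 3 mm; origin on its hinge along the box's back edge (100 mm behind the box's centre, 204 mm up). A lip at its front edge hangs into the chute and holds the cells back while shut. Fully up, its front edge is 370 mm over the desk. It closes by its own weight (0.32 to 0.56 kg), hardly damped: let go, it slams.
- lid_angle (a joint): Lid angle: 0 shut, 0.95 rad fully up at its stop. A push rod on the box's right side links it to the lever: it turns about 1.9 times as far as the lever.
- lever: Steel lever on the box's right (-y) side: a flat bar beside the wall with a ribbed metal tread, 46 mm (along the bar) x 74 mm (across), on a cross-bar at its front end, in front of and to the right of the box. Origin: its pivot, 10 mm in front of the box's centre, 85 mm to the right, 115 mm up.
- lever_angle (a joint): Lever angle: 0 at rest (tread tilted up), growing as the tread is pressed down; about 0.49 rad when the lid is fully up.
- lever_pad (a point): Middle of the tread's top face, the place to press: at rest about 155 mm in front of the box's centre, 137 mm to its right, 157 mm over the desk. It swings about the pivot and sinks 74 mm until the lid is fully up, shifting less than 15 mm front to back. Pressing takes 3 to 9 N, less as the lid rises; the tread pushes back and follows the fingers as they rise.
- cell_a: Flat torch cell, a cylinder 33 mm thick, 58 mm long (0.11 to 0.15 kg), lying across the chute against the lid's lip; origin at its centre, y along it. When the lid rises it rolls into the box and rests on the floor or the other cell, its centre less than 100 mm above the desk.
- cell_b: The second, equal cell (0.135 kg), behind the first one, higher up the chute; origin at its centre.
- radio: Bystander: grey hand-held radio standing upright, 36 x 58 x 112 mm with a stub aerial up to 195 mm, right of the box behind the tread. Origin: centre of its underside.
- torch: Bystander: dark metal torch lying to the right of the tread, 195 mm long, 38 mm thick, head 52 mm. Origin: on the desk below its middle; x along the torch towards its head.
- mug: Bystander: white mug, 80 mm wide, 92 mm high, left of the box. Origin: centre of its underside.
- carton: Bystander: open cardboard carton of six fresh cells, 82 x 118 x 67 mm, left of the box. Origin: centre of its underside.
Mind the look-alikes: they are no part of the job. What is shaped like the cell_a but brown is not meant.

How it is judged:
On the way:
1. the lever is pressed until the lid is fully up (over 0.82 rad) and, with the lid up, both cells lie in the box (value of joint lid_angle above 0.82 rad and z of cell_a in the frame of bin between 0 and 0.12 m and x of cell_a in the frame of bin between -0.1 and 0.1 m and y of cell_a in the frame of bin between -0.075 and 0.075 m and z of cell_b in the frame of bin between 0 and 0.12 m and x of cell_b in the frame of bin between -0.1 and 0.1 m and y of cell_b in the frame of bin between -0.075 and 0.075 m), for 0.2 s.
At the end, for the whole second after the job is handed in: The lid is shut (below 0.03 rad) and still, both cells lie at rest inside the box, and the radio, torch, mug and carton are within 20 mm of where they stood (value of joint lid_angle below 0.03 rad and velocity of joint lid_angle below 0.05 rad/s and z of cell_a in the frame of bin between 0 and 0.12 m and x of cell_a in the frame of bin between -0.1 and 0.1 m and y of cell_a in the frame of bin between -0.075 and 0.075 m and z of cell_b in the frame of bin between 0 and 0.12 m and x of cell_b in the frame of bin between -0.1 and 0.1 m and y of cell_b in the frame of bin between -0.075 and 0.075 m and linear speed of each of cell_a, cell_b below 0.05 m/s and distance of each of radio, torch, mug, carton from where it was at the start of the episode below 0.02 m); the robot touches nothing.
It fails at once if the lid slams: over its last 0.4 rad it comes down faster than 1.5 rad/s (value of joint lid_angle below 0.4 rad and velocity of joint lid_angle below -1.5 rad/s).
It fails at once if the robot touches the lid (it is to be worked by the lever) (contact force between any of the fingers, the arm and lid above 0.5 N).
It fails at once if the robot touches, lifts or carries a cell (contact force between any of the fingers, the arm and cell_a above 0.5 N or contact force between any of the fingers, the arm and cell_b above 0.5 N or height (world z) of any of cell_a, cell_b above 0.23 m).
It fails at once if a bystander is moved more than 20 mm or tipped (distance of any of radio, torch, mug, carton from where it was at the start of the episode above 0.02 m or angle between any of radio, torch, mug, carton's own z axis and vertical above 0.3 rad).
It also fails if it takes over 40 s, if anything falls off the work surface, if the arm or the gripper's body presses on something with over 40 N, if the wrist force passes 120 N, or if a joint passes its speed limit or range.

## Robot

A 6-joint arm with a two-finger parallel gripper is mounted at the origin on the work surface. World frame = base frame: x ahead of the robot, y to its left, z up, the work surface at z = 0. Lengths are in m, angles in rad, forces in N, time in s.
With the tool pointing down it reaches from about 0.25 to 0.775 m from the base axis. Payload 8.9 kg.
Tool frame: the origin (TCP) lies on the centre line of the jaws, within the pads' length; the fingertips stand 25 mm ahead of it and the grasp point (between the pads) lies 6 mm ahead of it; y points along the fingers, z is the direction in which the jaws open and shut, and the axes are right-handed (so a half turn about y gives the same grasp; the last joint's range is limited). The gripper opens to 85 mm and grips with 20 to 120 N. Pads are 22 mm wide; open, the fingers measure 114 mm over their backs; the gripper's body (76 mm by 85 mm) begins 54 mm behind the grasp point. The pads swing forward as they close: fully open they stand 13 mm farther back than shut.
Start: joints at [1.061, 0.291, -0.153, 1.127, 0, 1.431], TCP at [0.19, 0.489, 0.256] pointing down, gripper open.
Joint ranges: [-2.52, 2.52], [-0.91, 1.74], [-1.3, 1.37], [-1.96, 2.02], [-1.52, 1.47], [-3.14, 3.14]. Speed limits (rad/s): [2.22, 2.22, 2.79, 3.14, 3.14, 3.14].

## Interface

Orientations are given as [roll, pitch, yaw] about the fixed x, y, z axes, in that order (R = Rz(yaw) Ry(pitch) Rx(roll)).
In Python, from rig import r, viewer, finish_job gives the robot as it stands.
- The arm moves only by the shell command python3 -m jog 'ROWS' [OPENING]. ROWS is JSON, a list of rows, each a list of 6 numbers: the shift along the tool's x, y, z in cm, then the turn, a rotation vector about the tool's x, y, z in degrees. A call has 1 to 5 rows; each row is the pose to reach, as a shift and turn from the pose commanded when the call began, along the tool's axes at that moment; what a row does not reach only later rows make up. A row lasts 1/8 s, in which the tool goes at most 62.5 mm and 10.7 degrees, less where a joint would pass 70% of its speed; a pose out of reach is approached as far as the arm can. A call with a gripper value outside its range is refused whole. OPENING is the finger opening in cm, from 0 to 8.54, set as the call begins (- or left out, the last holds). The fingers move at their own pace and stop on an object; the grip force is fixed at half the most. Time passes only in rows, so rows that repeat a pose let the fingers close. It gives the time, the measured TCP pose, the force and the opening at its end, in the units of the state.
- r.read_state(): the state, without advancing time (a new reading comes with each control period).
- viewer.get_image(name): name is "scene" or "top" or "wrist"; returns a dict with "img" (384x512x3 uint8, blue, green, red), "K" (3x3 intrinsics, pixels), "k1" (the pictures are not rectified: a ray, as slopes to the right and down, at radius r is drawn at 1 + k1 r^2 times it, then the intrinsics apply), "R" (3x3) and "t" (3): a world point X has camera coordinates R X + t; the wrist camera has in their place "T_tool_cam" (4x4, takes a point from camera to tool coordinates, whose origin is the TCP and whose axes are the tool frame's). Camera axes: x right, y down, z forward; pixel columns grow to the right and rows downward; lengths in m; the calibration is good to about 2 mm. A picture is of the moment at which its call begins: read the wrist's pose just before it. There is no depth.
- finish_job(): hands the job in, once; it reports no verdict.
The state is a dict: "time_s": time; "joint_positions": joint angles; "qvel": joint speeds; "tau": joint torques, N m; "tool_pos": TCP position; "ee_rot": TCP orientation; "ft_force": force on the tool from outside, world axes, zero at the start; "torque": the same for the moment, N m; "gripper_width": finger opening in m.
Only numpy, scipy, OpenCV 4.12 (cv2) and the standard library are available. Lean on these libraries where they do the work, as an engineer would, in place of code of your own. Each camera call takes 0.05 s, during which the arm holds its last target.

## Working session

There is one attempt and no reset: what is moved stays moved. The work goes in short steps, Python scripts to look and compute and a shell command to move; the robot and the scene stay as the last step left them, time stands still between calls to the robot, and variables do not carry over. Pictures are saved under pics/ and viewed, and the job is handed in when it is done.

```bash
mkdir -p pics; ls; python3 - <<'E'
from rig import r, viewer
import cv2
print(r.read_state())
for n in("scene","top","wrist"):
    d=viewer.get_image(n); cv2.imwrite(f"pics/{n}0.png",d["img"])
    print(n,{k:v for k,v in d.items() if k!="img"})
E
```

```text
pics
{'time_s': 0.0, 'joint_positions': array([ 1.06073587e+00,  2.91281439e-01, -1.54133332e-01,  1.12670238e+00,
        1.14806510e-05,  1.43152316e+00]), 'qvel': array([ 0.00062817,  0.0002239 ,  0.00040472, -0.0002393 ,  0.00066615,
       -0.00068725]), 'tau': array([-1.68717534e-04, -5.37144399e+01,  3.31367648e+01,  1.59910962e-02,
       -3.15582392e-04,  1.64651908e-05]), 'tool_pos': array([0.19001092, 0.48896792, 0.25572907]), 'ee_rot': array([-1.57210276e+00,  1.94730249e-04, -3.70787430e-01]), 'ft_force': array([-0.5922303 , -0.51349251, -0.77245351]), 'torque': array([ 0.01097144,  0.01446905, -0.02842916]), 'gripper_width': 0.08543030572572576}
scene {'K': array([[413.33286868,   0.        , 255.4515295 ],
       [  0.        , 413.33286868, 183.88233239],
       [  0.        ,   0.        ,   1.        ]]), 'k1': -0.15443285324829015, 'R': array([[-0.34995514,  0.93662365, -0.01635673],
       [ 0.68993569,  0.24589433, -0.6808265 ],
       [-0.63365617, -0.24954383, -0.73226207]]), 't': array([ 0.18000644, -0.32142162,  1.51221414])}
top {'K': array([[436.65182739,  
[... 211 characters left out ...]
,
       [-0.9932802 , -0.00102972, -0.11572979],
       [ 0.11572761,  0.00196996, -0.99327903]]), 't': array([0.03643157, 0.58552547, 1.14807169])}
wrist {'K': array([[274.23623193,   0.        , 256.63724861],
       [  0.        , 274.23623193, 195.69899602],
       [  0.        ,   0.        ,   1.        ]]), 'k1': -0.04480718363463414, 'T_tool_cam': array([[ 5.27996926e-04,  9.46226318e-01,  3.23504988e-01,
        -8.25579084e-02],
       [ 2.45485949e-04, -3.23505146e-01,  9.46226379e-01,
        -1.17036218e-01],
       [ 9.99999830e-01, -4.20188691e-04, -4.03094988e-04,
         6.98007725e-04],
       [ 0.00000000e+00,  0.00000000e+00,  0.00000000e+00,
         1.00000000e+00]])}
```

View pics/scene0.png

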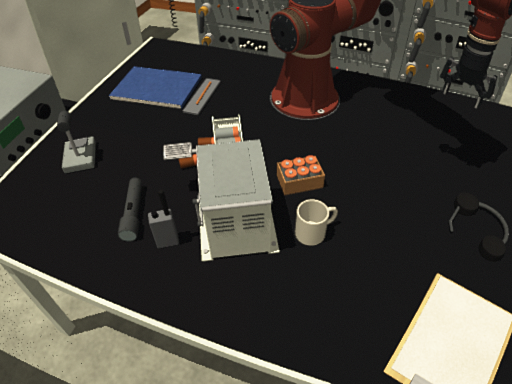

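View pics/top0.png

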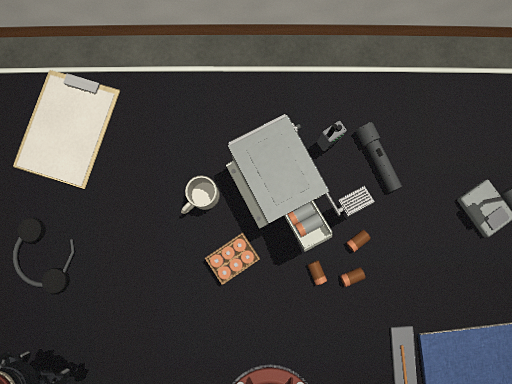

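View pics/wrist0.png

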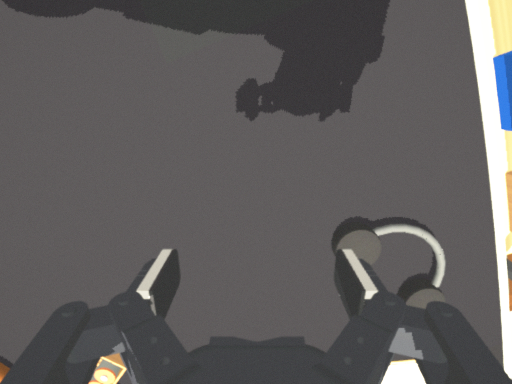

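The scene view shows the tread at about (180,151). In the top view it is at about (355,201), with the lid at (278,170), the radio at (331,135) and the torch at (378,157). I'll zoom in.

```bash
python3 - <<'E'
import cv2
a=cv2.imread("pics/top0.png")[105:255,215:415]; cv2.imwrite("pics/topz.png",cv2.resize(a,None,fx=4,fy=4,interpolation=cv2.INTER_CUBIC))
a=cv2.imread("pics/scene0.png")[105:265,110:290]; cv2.imwrite("pics/scenez.png",cv2.resize(a,None,fx=3.75,fy=3.75,interpolation=cv2.INTER_CUBIC))
E
```

```text
(no output)
```

View pics/topz.png

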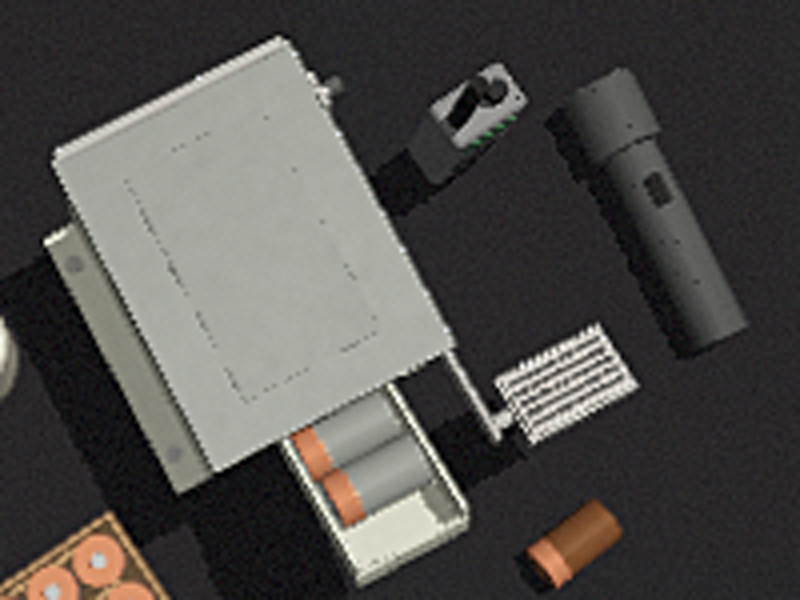

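View pics/scenez.png

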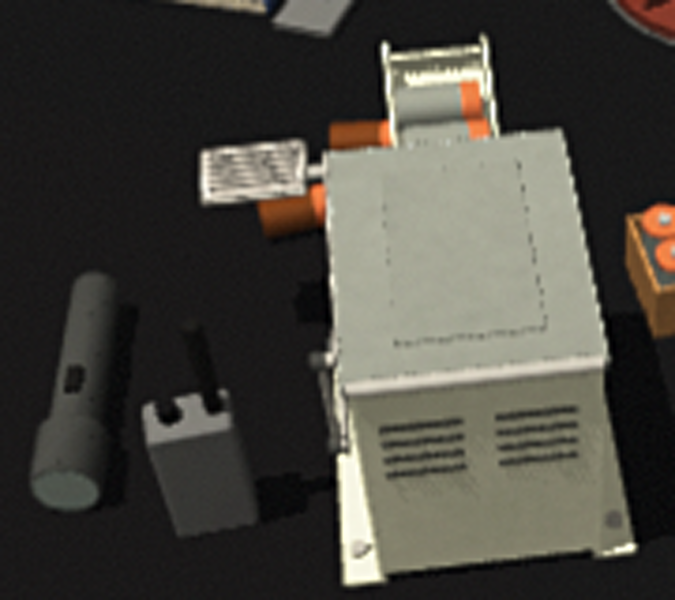

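```bash
cat > h.py <<'E'
import numpy as np
from scipy.optimize import least_squares
CAM={'scene':(413.33286868,255.4515295,183.88233239,-0.15443285324829015,np.array([[-0.34995514,0.93662365,-0.01635673],[0.68993569,0.24589433,-0.6808265],[-0.63365617,-0.24954383,-0.73226207]]),np.array([0.18000644,-0.32142162,1.51221414])),
'top':(436.65182739,255.7615967,194.36652534,-0.04635042306793217,np.array([[0.00125078,-0.99999753,-0.00183755],[-0.9932802,-0.00102972,-0.11572979],[0.11572761,0.00196996,-0.99327903]]),np.array([0.03643157,0.58552547,1.14807169]))}
def proj(c,X):
    f,cx,cy,k,R,t=CAM[c]; p=R@np.asarray(X)+t; s=p[:2]/p[2]; s=s*(1+k*(s@s)); return np.array([f*s[0]+cx,f*s[1]+cy])
def tri(ob):
    f=lambda X:np.concatenate([proj(c,X)-p for c,p in ob])
    q=least_squares(f,[.45,-.15,.15]); return q.x,np.abs(q.fun).max()
Z={'top':(4,215,105),'scene':(3.75,110,105)}
def z(c,u,v):
    s,a,b=Z[c]; return c,np.array([(u+.5)/s-.5+a,(v+.5)/s-.5+b])
E
python3 - <<'E'
from h import *
P={'t_br':((598,325),(203,204)),'t_fr':((637,384),(200,152)),'t_fl':((535,440),(303,141)),'t_bl':((497,380),(306,190)),
'l_fr':((453,345),(327,152)),'l_fl':((217,470),(562,130)),'l_br':((283,38),(345,388)),'l_bl':((55,155),(607,358))}
W={}
for k,(a,b) in P.items():
    x,e=tri([z('top',*a),z('scene',*b)]); W[k]=x; print(k,x.round(4),round(e,2))
t=sum(W[k] for k in W if k[0]=='t')/4; print('tread',t)
d=(W['l_br']-W['l_fr'])+(W['l_bl']-W['l_fl']); yaw=np.arctan2(d[1],d[0])
for a,b in(('t_fr','t_br'),('t_fl','t_bl'),('t_fr','t_fl'),('l_fr','l_br'),('l_fl','l_bl'),('l_fr','l_fl'),('l_br','l_bl')):
    e=W[b]-W[a]; print(a,b,np.linalg.norm(e).round(4),np.arctan2(e[1],e[0]).round(3))
c=sum(W[k] for k in W if k[0]=='l')/4
print('yaw',yaw,'lid c',c)
# bin centre: lid spans from x=+.100 to -.106 -> centre at -0.003
R=np.array([[np.cos(yaw),-np.sin(yaw)],[np.sin(yaw),np.cos(yaw)]])
b=c[:2]+R@[0.003,0]; print('bin',b,'pad pred',b+R@[-.155,-.137])
E
```

```text
t_br [ 0.5935 -0.2292  0.1438] 0.51
t_fr [ 0.5561 -0.2497  0.1553] 0.26
t_fl [ 0.5215 -0.1854  0.1556] 0.89
t_bl [ 0.5589 -0.165   0.1465] 0.77
l_fr [ 0.574  -0.1306  0.2049] 0.13
l_fl [0.501  0.0078 0.2041] 0.63
l_br [ 0.756  -0.0316  0.2059] 0.6
l_bl [0.6849 0.1029 0.2072] 0.79
tread [ 0.55751015 -0.2073145   0.15029691]
t_fr t_br 0.0442 0.501
t_fl t_bl 0.0436 0.499
t_fr t_fl 0.0731 2.064
l_fr l_br 0.2072 0.498
l_fl l_bl 0.207 0.477
l_fr l_fl 0.1565 2.056
l_br l_bl 0.1522 2.057
yaw 0.487742604948032 lid c [ 0.62898286 -0.01289198  0.20552866]
bin [ 0.63163304 -0.01148608] pad pred [ 0.55890983 -0.20514902]
```

```bash
cat > go.py <<'E'
import sys; from rig import r
import numpy as np
from scipy.spatial.transform import Rotation as R
s=r.read_state(); T=R.from_euler('xyz',s['ee_rot'])
x,y,z,yaw=map(float,sys.argv[1:5])
print('shift cm',(T.inv().apply(np.array([x,y,z])-s['tool_pos'])*100).round(2),'turn deg',np.degrees((T.inv()*R.from_euler('xyz',[-np.pi/2,0,yaw])).as_rotvec()).round(2))
print(s['time_s'],s['tool_pos'].round(4),s['ee_rot'].round(3),s['ft_force'].round(2))
E
python3 -m jog '[[0,-5,0,0,0,0],[0,-10,0,0,0,0],[0,-10,0,0,0,0]]' 0
python3 go.py .562 -.204 .34 .492
```

```text
time_s: 0.52
tool_pos: [0.1909, 0.4906, 0.3597]
ee_rot: [-1.565, -0.001, -0.371]
ft_force: [0.5, 1.0, -0.5]
gripper_width: 0.0317
shift cm [ 59.75   1.72 -51.31] turn deg [ -0.3  -49.43   0.19]
0.525 [0.1909 0.4906 0.3597] [-1.565e+00 -1.000e-03 -3.710e-01] [ 0.52  1.01 -0.52]
```

```bash
python3 -m jog '[[4,0,-3.5,0,-5,0],[8,0,-7,0,-10,0],[12,0,-10.5,0,-15,0],[16,0,-14,0,-20,0],[20,0,-17.5,0,-25,0]]' 0
python3 go.py .562 -.204 .34 .492
```

```text
time_s: 1.15
tool_pos: [0.3134, 0.252, 0.3555]
ee_rot: [-1.571, 0.001, 0.069]
ft_force: [0.5, 0.2, 0.4]
gripper_width: -0.0002
shift cm [ 21.68   1.55 -47.2 ] turn deg [ 2.000e-02 -2.425e+01 -6.000e-02]
1.15 [0.3134 0.252  0.3555] [-1.571e+00  1.000e-03  6.900e-02] [0.55 0.25 0.37]
```

```bash
python3 -m jog '[[2.2,0,-4.7,0,-5,0],[4.4,0,-9.4,0,-10,0],[6.6,0,-14.1,0,-15,0],[8.8,0,-18.8,0,-20,0],[11,0,-23.5,0,-24,0]]' 0
python3 go.py .562 -.204 .34 .492
```

```text
time_s: 1.78
tool_pos: [0.4386, 0.0248, 0.3555]
ee_rot: [-1.57, 0.001, 0.487]
ft_force: [0.5, 1.6, 0.3]
gripper_width: -0.0001
shift cm [  0.21   1.53 -26.  ] turn deg [-0.04 -0.3  -0.05]
1.775 [0.4386 0.0248 0.3555] [-1.57e+00  1.00e-03  4.87e-01] [0.53 1.63 0.31]
```

```bash
python3 -m jog '[[0,0,-5.5,0,0,0],[0,0,-11,0,0,0],[0.1,0,-16.5,0,0,0],[0.2,0,-22,0,0,0],[0.2,0,-26,0,0,0]]' 0
python3 -m jog '[[0,0,0,0,0,0],[0,0,0,0,0,0]]' 0
python3 go.py .562 -.204 .21 .492
python3 - <<'E'
from rig import viewer
import cv2
for n in("scene","top","wrist"):
    cv2.imwrite(f"pics/{n}1.png",viewer.get_image(n)["img"])
E
```

```text
time_s: 2.4
tool_pos: [0.5616, -0.2047, 0.3547]
ee_rot: [-1.569, 0.001, 0.483]
ft_force: [0.6, 0.1, 0.1]
gripper_width: -0.0001
time_s: 2.65
tool_pos: [0.5607, -0.2022, 0.3555]
ee_rot: [-1.569, 0.001, 0.484]
ft_force: [0.5, -0.4, 0.1]
gripper_width: -0.0001
shift cm [ 0.04 14.54 -0.24] turn deg [-0.09 -0.44 -0.05]
2.65 [ 0.5607 -0.2022  0.3555] [-1.569e+00  1.000e-03  4.840e-01] [ 0.45 -0.38  0.09]
```

View pics/wrist1.png

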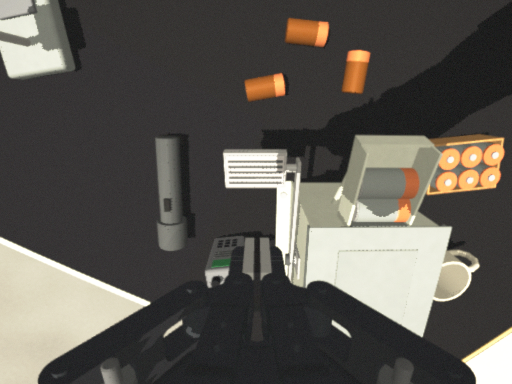

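View pics/scene1.png

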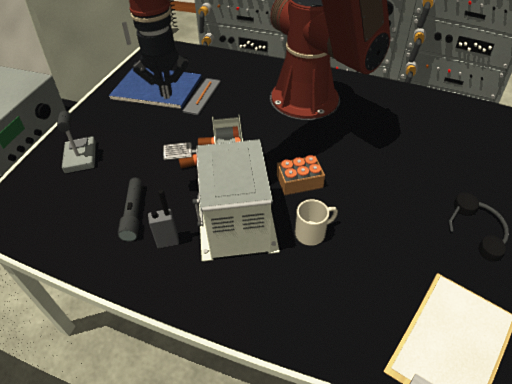

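Wrist view: the tread is centred at about (254,168) and the closed fingertips at about (263,240). I'll check the predicted tread position against this view.

```bash
python3 - <<'E'
from rig import r,viewer
import numpy as np
from scipy.spatial.transform import Rotation as R
s=r.read_state(); T=R.from_euler('xyz',s['ee_rot']).as_matrix()
d=viewer.get_image("wrist");C=d["T_tool_cam"];K=d["K"]
def f(X):
    p=T.T@(np.array(X)-s['tool_pos']); p=C[:3,:3].T@(p-C[:3,3]); q=p[:2]/p[2]; q*=1+d["k1"]*(q@q); return (K[0,0]*q[0]+K[0,2],K[1,1]*q[1]+K[1,2])
for n,X in dict(pad=(.558,-.206,.155),br=(.5935,-.2292,.146),fr=(.5561,-.2497,.156),fl=(.5215,-.1854,.156),bl=(.5589,-.165,.146)).items(): print(n,np.round(f(X),1))
print('tip',f(s['tool_pos']+T[:,1]*.025))
E
```

```text
pad [254.7 171. ]
br [225.1 185.4]
fr [222.2 152.7]
fl [285.  152.2]
bl [283.6 184.9]
tip (np.float64(256.8422851383278), np.float64(250.00337310186177))
```

It matches to within about 3 px. Descending to a hover about 30 mm above the tread.

```bash
python3 -m jog '[[0,4,0,0,0,0],[0,8,-0.2,0,0,0],[0,12,-0.2,0,0,0],[0,14,-0.2,0,0,0],[0,14,-0.2,0,0,0]]' 0
python3 go.py .562 -.204 .185 .492
```

```text
time_s: 3.48
tool_pos: [0.5612, -0.2034, 0.2153]
ee_rot: [-1.569, 0.001, 0.485]
ft_force: [-0.3, -1.1, -0.3]
gripper_width: -0.0002
shift cm [ 0.05  3.03 -0.09] turn deg [-0.12 -0.39 -0.08]
3.475 [ 0.5612 -0.2034  0.2153] [-1.569e+00  1.000e-03  4.850e-01] [-0.27 -1.12 -0.35]
```

Tip is at about 0.190. Now I'll make contact and start pressing slowly.

```bash
python3 -m jog '[[0,1,0,0,0,0],[0,2,0,0,0,0],[0,2.6,0,0,0,0],[0,3.2,0,0,0,0],[0,3.8,0,0,0,0]]' 0
python3 -m jog '[[0,0.5,0,0,0,0],[0,1,0,0,0,0],[0,1,0,0,0,0]]' 0
python3 - <<'E'
from rig import viewer
import cv2
for n in("scene","wrist"):
    cv2.imwrite(f"pics/{n}2.png",viewer.get_image(n)["img"])
E
```

```text
time_s: 4.1
tool_pos: [0.5621, -0.2048, 0.1784]
ee_rot: [-1.571, 0.0, 0.484]
ft_force: [-4.1, -2.1, 9.0]
gripper_width: -0.0
time_s: 4.47
tool_pos: [0.5622, -0.2047, 0.1682]
ee_rot: [-1.571, 0.0, 0.484]
ft_force: [-1.5, -1.6, 4.1]
gripper_width: -0.0002
```

View pics/scene2.png

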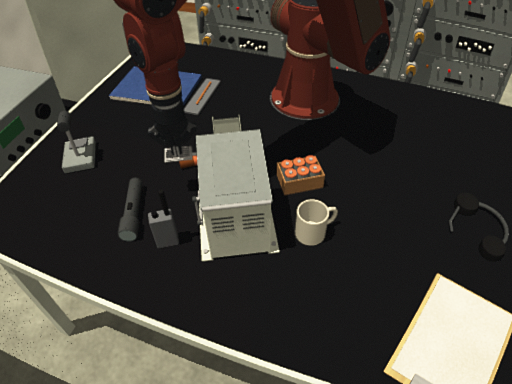

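View pics/wrist2.png

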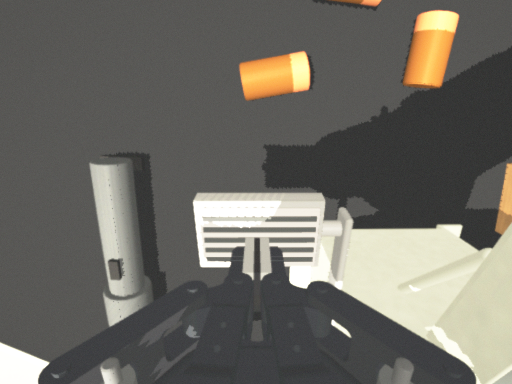

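The fingertips are centred on the tread and the lid has begun to rise. Pressing further.

```bash
python3 -m jog '[[0,1,0,0,0,0],[0,2,0,0,0,0],[0,3,0,0,0,0],[0,4,0,0,0,0],[0,4.5,0,0,0,0]]' 0
python3 -m jog '[[0,0.5,0,0,0,0],[0,0.8,0,0,0,0],[0,0.8,0,0,0,0]]' 0
python3 - <<'E'
from rig import viewer
import cv2
for n in("scene","wrist"):
    cv2.imwrite(f"pics/{n}3.png",viewer.get_image(n)["img"])
E
```

```text
time_s: 5.2
tool_pos: [0.5624, -0.2041, 0.1225]
ee_rot: [-1.57, -0.001, 0.485]
ft_force: [1.8, -0.1, 3.6]
gripper_width: 0.0003
time_s: 5.58
tool_pos: [0.5619, -0.2043, 0.115]
ee_rot: [-1.57, 0.0, 0.484]
ft_force: [-0.7, 0.5, 1.8]
gripper_width: 0.0002
```

View pics/scene3.png

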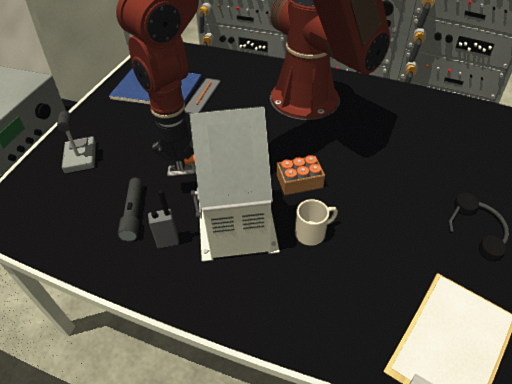

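View pics/wrist3.png

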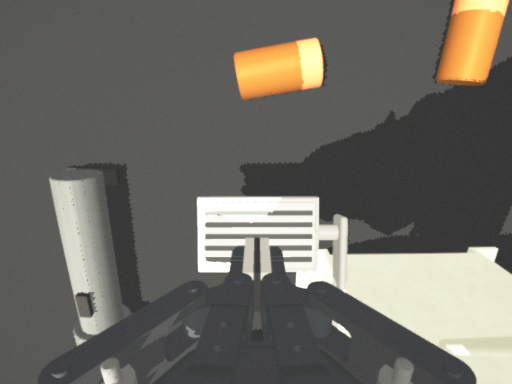

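The lid is mostly up and the force is still low. Pressing on to the stop in small steps.

```bash
python3 -m jog '[[0,0.3,0,0,0,0],[0,0.6,0,0,0,0],[0,0.6,0,0,0,0]]' 0
python3 -m jog '[[0,0.2,0,0,0,0],[0,0.4,0,0,0,0],[0,0.4,0,0,0,0]]' 0
```

```text
time_s: 6.05
tool_pos: [0.5626, -0.2044, 0.1107]
ee_rot: [-1.572, -0.001, 0.485]
ft_force: [-4.6, 4.8, 18.9]
gripper_width: -0.0
time_s: 6.42
tool_pos: [0.5629, -0.2044, 0.1088]
ee_rot: [-1.573, -0.002, 0.485]
ft_force: [-9.7, 6.8, 38.3]
gripper_width: 0.0003
```

The force climb to 38 N shows the lid is at its stop. I'll ease off slightly and look for the cells.

```bash
python3 -m jog '[[0,-0.3,0,0,0,0],[0,-0.4,0,0,0,0],[0,-0.4,0,0,0,0],[0,-0.4,0,0,0,0],[0,-0.4,0,0,0,0]]' 0
python3 - <<'E'
from rig import viewer
import cv2
for n in("scene","top","wrist"):
    i=viewer.get_image(n)["img"];cv2.imwrite(f"pics/{n}4.png",i)
    if n=="top": cv2.imwrite("pics/top4z.png",cv2.resize(i[105:255,215:415],None,fx=4,fy=4,interpolation=cv2.INTER_CUBIC))
E
```

```text
time_s: 7.05
tool_pos: [0.5625, -0.2044, 0.1108]
ee_rot: [-1.572, -0.001, 0.485]
ft_force: [-4.7, 3.6, 17.8]
gripper_width: 0.0002
```

View pics/top4z.png

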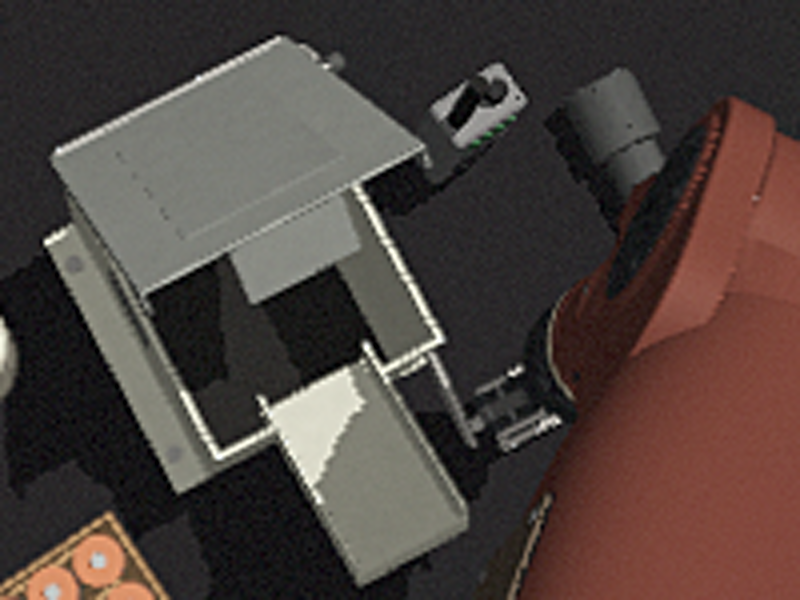

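View pics/scene4.png

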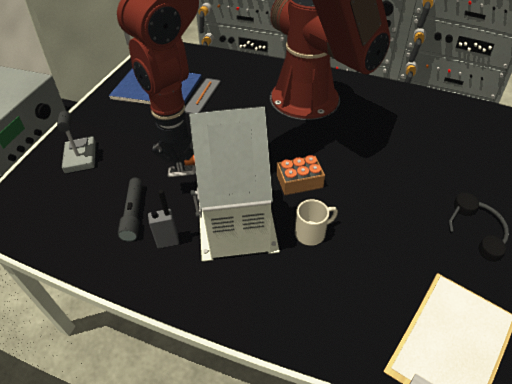

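The chute is empty, so both cells are in the box, and the lid has been held fully up for over 1 s. Now I'll ease it back up slowly.

```bash
python3 -m jog '[[0,-0.4,0,0,0,0],[0,-0.8,0,0,0,0],[0,-1.2,0,0,0,0],[0,-1.6,0,0,0,0],[0,-2,0,0,0,0]]' 0
python3 -m jog '[[0,-0.4,0,0,0,0],[0,-0.8,0,0,0,0],[0,-1.2,0,0,0,0],[0,-1.6,0,0,0,0],[0,-2,0,0,0,0]]' 0
python3 -m jog '[[0,-0.3,0,0,0,0],[0,-0.6,0,0,0,0],[0,-0.9,0,0,0,0],[0,-1.2,0,0,0,0],[0,-1.5,0,0,0,0]]' 0
```

```text
time_s: 7.82
tool_pos: [0.562, -0.2045, 0.1295]
ee_rot: [-1.571, 0.0, 0.484]
ft_force: [-1.7, -1.0, 2.2]
gripper_width: -0.0001
time_s: 8.45
tool_pos: [0.5624, -0.2044, 0.1497]
ee_rot: [-1.571, -0.001, 0.485]
ft_force: [-1.7, 0.8, 4.1]
gripper_width: 0.0002
time_s: 9.07
tool_pos: [0.5624, -0.2045, 0.1646]
ee_rot: [-1.571, -0.0, 0.484]
ft_force: [3.4, 0.7, 3.5]
gripper_width: 0.0003
```

```bash
python3 -m jog '[[0,-0.2,0,0,0,0],[0,-0.4,0,0,0,0],[0,-0.6,0,0,0,0],[0,-0.8,0,0,0,0],[0,-1,0,0,0,0]]' 0
python3 -m jog '[[0,-0.2,0,0,0,0],[0,-0.4,0,0,0,0],[0,-0.6,0,0,0,0],[0,-0.8,0,0,0,0],[0,-1,0,0,0,0]]' 0
python3 -m jog '[[0,-0.2,0,0,0,0],[0,-0.4,0,0,0,0],[0,-0.6,0,0,0,0],[0,-0.8,0,0,0,0],[0,-1,0,0,0,0]]' 0
python3 - <<'E'
from rig import viewer
import cv2
for n in("scene","wrist"):
    cv2.imwrite(f"pics/{n}5.png",viewer.get_image(n)["img"])
E
```

```text
time_s: 9.7
tool_pos: [0.5622, -0.2045, 0.1744]
ee_rot: [-1.571, -0.0, 0.484]
ft_force: [3.0, 0.5, 4.1]
gripper_width: -0.0
time_s: 10.32
tool_pos: [0.5614, -0.2045, 0.1839]
ee_rot: [-1.57, 0.002, 0.484]
ft_force: [-0.2, 0.3, 0.2]
gripper_width: 0.0002
time_s: 10.95
tool_pos: [0.5622, -0.2045, 0.1945]
ee_rot: [-1.571, -0.0, 0.484]
ft_force: [-0.7, 1.0, 0.0]
gripper_width: 0.0001
```

View pics/wrist5.png

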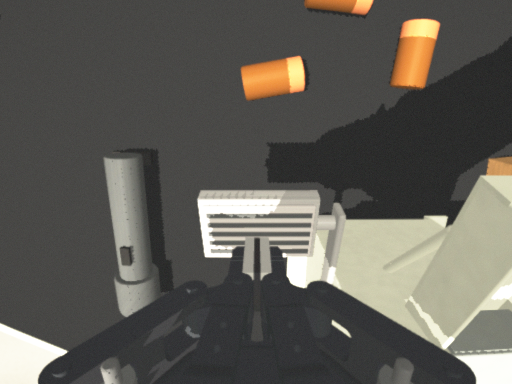

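View pics/scene5.png

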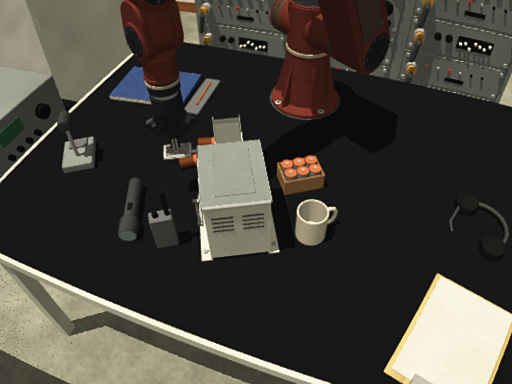

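The lid is shut, the contact force is gone and the chute is empty. Moving the hand clear, then a final check.

```bash
python3 -m jog '[[0,-3,0,0,0,0],[0,-7,0,0,0,0],[0,-12,0,0,0,0],[0,-16,0,0,0,0],[0,-16,0,0,0,0]]' 0
python3 -m jog '[[-3,0,0,0,0,0],[-8,0,0,0,0,0],[-13,0,0,0,0,0],[-16,0,0,0,0,0],[-16,0,0,0,0,0]]' 0
python3 -m jog '[[0,0,0,0,0,0],[0,0,0,0,0,0],[0,0,0,0,0,0],[0,0,0,0,0,0]]' 0
python3 - <<'E'
from rig import viewer
import cv2,numpy as np
for n in("scene","top"):
    i=viewer.get_image(n)["img"];cv2.imwrite(f"pics/{n}6.png",i)
a=cv2.imread("pics/scene0.png");b=cv2.imread("pics/scene6.png")
cv2.imwrite("pics/cmp.png",np.hstack([cv2.resize(x[100:265,110:345],None,fx=1.7,fy=1.7) for x in(a,b)]))
a=cv2.imread("pics/top0.png");b=cv2.imread("pics/top6.png")
cv2.imwrite("pics/cmpt.png",np.hstack([cv2.resize(x[100:300,175:415],None,fx=1.65,fy=1.65) for x in(a,b)]))
E
```

```text
time_s: 11.68
tool_pos: [0.5633, -0.205, 0.3575]
ee_rot: [-1.575, -0.003, 0.484]
ft_force: [0.2, -0.6, -1.0]
gripper_width: 0.0
time_s: 12.3
tool_pos: [0.419, -0.2795, 0.3537]
ee_rot: [-1.57, 0.001, 0.482]
ft_force: [0.5, -0.4, -0.3]
gripper_width: 0.0002
time_s: 12.8
tool_pos: [0.4209, -0.2787, 0.3541]
ee_rot: [-1.571, 0.0, 0.485]
ft_force: [0.2, -1.2, 0.9]
gripper_width: 0.0003
```

View pics/cmp.png

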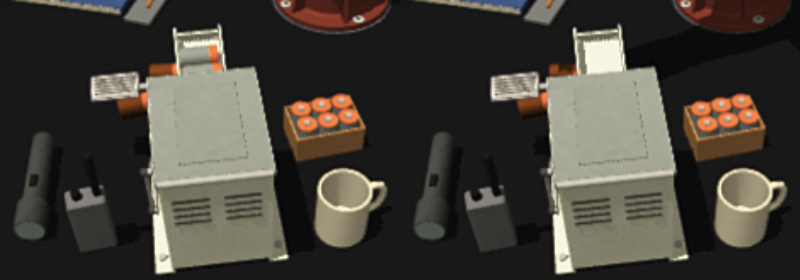

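View pics/cmpt.png

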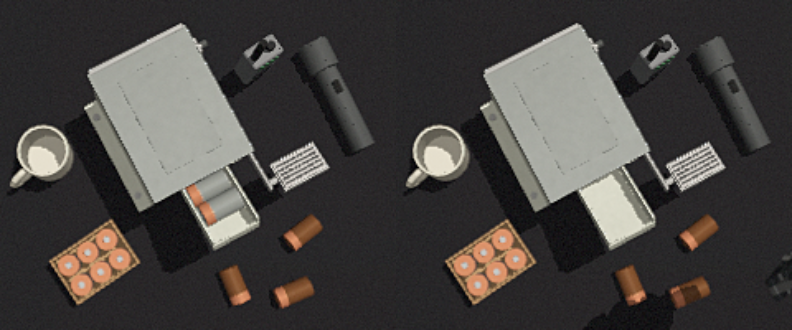

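Before and after match: the lid is shut, the chute is empty, the bystanders have not moved and the hand is clear.

```bash
python3 -c "
from rig import finish_job
print(finish_job())"
```

```text
the job is handed in; nothing more can be done
None
```

I pressed the lever tread with closed fingertips until the lid hit its stop, where the force rose to about 38 N. I held it up for about a second, then let the lever back up at about 32 mm/s, slowing to 16 mm/s near the end. The hand was clear and the job was handed in at about 13 s.

- **Lid:** in the last scene and top pictures it is shut, in the same place as at the start. While the lid was closing, the tread kept pushing on the fingers (2–4 N at each reading). The force only dropped to zero once the tread was back at its rest height, so I saw no sign of a slam.
- **Cells:** the chute is empty, so both cells must be in the box. They lay under the lid in every view, so I did not see them resting on the floor.
- **Bystanders:** comparing before and after by eye, the radio, torch, mug and carton have not moved.
- **Hand:** it ended in free air, about 16 cm above and 16 cm in front of the tread. The force readings there were within 1.2 N, which is noise.

No check failed or disagreed. I could not read the lid angle or its speed directly.

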